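Load the tea carousel and index it to the red marker

ROBOT

A 6-joint arm with a two-finger parallel gripper is mounted at the origin on a cart in front of the work surface, level with it; the furniture and walls round the work are solid. World frame = base frame: x ahead of the robot, y to its left, z up, the work surface at z = 0. Lengths are in m, angles in degrees, forces in N, time in s.
With the tool pointing down it reaches from about 0.3 to 0.75 m from the base axis. Payload 8.5 kg.
Tool frame: the origin (TCP) lies midway between the tips of the shut fingers; the grasp point (between the pads) lies 19 mm behind it; z points along the fingers, y is the line along which they close (so a half turn about z gives the same grasp; the last joint's range is limited). The gripper opens to 85 mm and grips with 20 to 120 N. Pads are 22 mm wide; open, the fingers measure 114 mm over their backs; the gripper's body (76 mm by 85 mm) begins 54 mm behind the grasp point. The pads swing forward as they close: fully open they stand 13 mm farther back than shut.
Start: joints at [62.836, 21.807, 74.336, -0, 83.858, -12.336], TCP at [0.141, 0.532, 0.231] pointing down, gripper open.
Joint ranges: [-178.18, 178.18], [-50.72, 133.34], [12.68, 142.11], [-81.47, 261.47], [9.98, 163.14], [-165.26, 165.26]. Speed limits (degrees/s): [136.94, 136.94, 180, 180, 180, 180].

INTERFACE

Orientations are given as a 3x3 rotation matrix whose columns are the frame's x, y, z axes.
In Python, from rig import env, viewer, recognise, pinpoint gives the robot as it stands.
- The arm moves only by the tool move_arm, never from a script. Its argument "plan" is text: rows parted by semicolons, each of 7 numbers parted by spaces: the shift along the tool's x, y, z in m, then the turn, a rotation vector about the tool's x, y, z in rad, then the finger opening in m, from 0 to 0.0854. A call has 1 to 12 rows; each row shifts and turns the commanded pose from where the row before left it, along the tool's axes as they then stand; what a row does not reach is not made up. A row lasts 1/8 s, in which the tool goes at most 62.5 mm and 10.7 degrees, less where a joint would pass 70% of its speed; a pose out of reach is approached as far as the arm can. A call is refused whole if a number of a shift passes 0.0625 or a number of a turn 0.188, either way. A call with a gripper value outside its range is refused whole. The fingers move at their own pace and stop on an object; "grip_force" is the grip in N (left out, the last holds). Time passes only in rows, so rows that do not move let the fingers close. It gives the time, the measured TCP pose, the force, the opening and the grip force at its end, in the units of the state.
- env.observe(): the state, without advancing time (a new reading comes with each control period).
- viewer.get_image(name): name is "side" or "top" or "wrist"; returns (picture, depth): 400x640x3 uint8, red, green, blue; 400x640 float32, m along the optical axis (not along the pixel's ray), 0 where there is no reading.
- viewer.calibration(name): a dict with "fx", "fy", "cx", "cy" (pixels), "R" (3x3) and "t" (3): a world point X has camera coordinates R X + t. Camera axes: x right, y down, z forward; pixel columns grow to the right and rows downward; lengths in m; the calibration is good to about 2 mm. A picture is of the moment at which its call begins: read the wrist's pose just before it. calibration takes no time and is no camera call; for the wrist camera it gives the pose at the moment of the call.
- env.close_job(): hands the job in; it is judged then, once.
Trained networks look in the newest picture that a camera, given by its name, has taken for a name from the list of things; names that differ only in an ending like _2 or _b are one class to them, and where a whole thing is asked for, a point or a joint stands for the part that bears it (a point fixed in the world has none). Each returns a list of dicts, best first, with "conf" (0 to 1); they miss things now and then, are a little off and sometimes report something else, mostly with a low value. They report only what shows in the picture. A call takes as long as a camera call. They do not tell look-alikes from the thing itself.
- recognise(camera, name): "extent" ([centre column, centre row, width, height] in pixels, round what is visible of it).
- pinpoint(camera, name): "pixel" ([column, row] in pixels: a listed point, or the origin of a listed thing).
The state is a dict: "time_s": time; "q": joint angles; "qvel": joint speeds; "joint_efforts": joint torques, N m; "position": TCP position; "tool_rot": TCP orientation; "ft_force": force on the tool from outside, world axes, zero at the start; "wrist_torque": the same for the moment, N m; "grip_width": finger opening in m; "gripper_force": force on a finger pad.
Only numpy, scipy, OpenCV 4.12 (cv2) and the standard library are available. Lean on these libraries where they do the work, as an engineer would, in place of code of your own. Each camera call takes 0.05 s, during which the arm holds its last target. There are 200 camera calls.

TASK

Lift the red tea tin out of its cradle and stand it upright on the worktop; the cradle and the carousel's bay leave different faces free, so let go, take it again by its other two faces, and set it fully down in the empty bay while the carousel stays at the stop where it stands. Then take the carousel by its black grip and turn it a quarter turn, until the tin's bay clicks into the stop in front of the red marker and not past it. Let go, and leave the garlic, the food tin and the mug where they are.

Things in the scene. Friction and masses are not known exactly. Their poses are not given: they have to be found in the camera images.
- tea_tin: Loose rectangular red tea tin with brass-coloured lid, 56 (its x) x 40 (its y) x 60 high, about 0.15 kg; origin at the centre of its underside, z up. Starts upright in the cradle. Turned half round it is the same.
- cradle: Wooden cradle, fixed: foot 84 (x) x 70 (y) x 10 high, with upright cheeks 6 thick, 44 wide, 57 above the foot at its +x and -x ends (64 between them). The tin stands on the foot between the cheeks, its x along the cradle's x: only its broad faces (at +y and -y, 40 apart) are free. Origin at the centre of the underside.
- carousel: Fixed round dark base of the carousel, 224 diameter, 12 high; origin at the centre of its underside, on the disc's axis. Two lugs at its +y and -y sides, reaching 137 from the axis, carry the markers. On it turns a wooden disc, 214 diameter, top 22 above the worktop, with the bay, the grip and, at its other two quarters, 69 from the axis, two fixed pots at most 38 high.
- disc (a joint): Disc angle, rad, growing counter-clockwise from above; the bay's polar angle in the carousel's frame is pi + this: 0 at the start (bay to the carousel's -x side), +pi/2 with the bay at its -y side, -pi/2 at its +y side. A spring detent has stops at each quarter turn; let go, the disc snaps to the nearer stop, within 0.03. The ridges midway take up to about 2.5 N at the grip. Limits +-3.3.
- bay (a point): Centre of the empty bay's floor, 68 from the disc's axis, 22 above the worktop; turns with the disc, -x outward along the radius, z up. Cheeks 60 long, 5 thick, 57 above the floor at y = +-26.5 (48 between them); lips 5 high, 4 thick at x = +-34. The tin's 56 mm side goes along x, either way round: then only its end faces, 56 apart, can be gripped.
- grip (a point): Middle of the black upright grip on the disc, a cylinder 18 diameter and 40 high (this point 80, its top 100 above the worktop) that spins freely on its post, so it may be held at a constant tool yaw while the disc turns. 88 from the disc's axis, a quarter turn counter-clockwise (from above) on from the bay.
- marker: Red round marker knob, 24 diameter, 20 high, fixed on one of the carousel's two lugs (+y or -y side), 122 from the disc's axis; origin at its underside, 12 above the worktop. The bay must end up on the line from the axis to it.
- blank: Grey knob of the same shape on the other lug; means nothing. (Wall cabinets hang over the back of the worktop: door fronts at world x = 0.62, undersides 0.48 above it. Swing and lift low there.)
- garlic: Garlic bulb, 53 across and high, loose; bystander. Origin at its underside.
- tin_small: Small food tin, 57 diameter, 72 high, loose; bystander. Origin at its underside.
- mug_blue: White mug with a handle, 78 x 110 x 97 high, loose; bystander. Origin at its underside.
- spinner: The black spinning grip itself as a body (see grip); origin at the centre of its underside, 60 above the worktop, on the post's axis; it spins about z.
Not all that is in view belongs to the job. There is more than one size of the tea_tin; the one meant has the size given above.

How it is judged (in metres and radians):
On the way, in this order (a step that is already met when the one before it is completed fails the run):
1. the tea tin stands upright and released on the worktop (height (world z) of tea_tin between -0.004 and 0.004 m and angle between tea_tin's own z axis and vertical below 0.06 rad and contact force between tea_tin and the fingers below 0.1 N), for 0.2 s.
2. the tin stands fully down in the bay, released, with the carousel still at its first stop (disc within 0.4 rad of 0) (x of tea_tin in the frame of bay between -0.01 and 0.01 m and y of tea_tin in the frame of bay between -0.009 and 0.009 m and z of tea_tin in the frame of bay between -0.004 and 0.004 m and angle between tea_tin's own z axis and vertical below 0.06 rad and contact force between tea_tin and the fingers below 0.1 N and value of joint disc between -0.4 and 0.4 rad), for 0.2 s.
3. the disc is turned by its grip towards the red marker, to the ridge before its stop or beyond (x of marker in the frame of bay below 0 m and contact force between spinner and the fingers above 0.5 N), for 0.05 s.
At the end, for the whole second after the job is handed in: The tin stands upright (within 0.06 rad), released and at rest on the floor of the bay (within 10 mm along and 9 mm across of the bay's centre, 4 mm in height), and the disc rests in the stop at the red marker (the marker within 9 mm of the bay's outward centre line, that is 0.07 rad) (x of tea_tin in the frame of bay between -0.01 and 0.01 m and y of tea_tin in the frame of bay between -0.009 and 0.009 m and z of tea_tin in the frame of bay between -0.004 and 0.004 m and angle between tea_tin's own z axis and vertical below 0.06 rad and contact force between tea_tin and the fingers below 0.1 N and y of marker in the frame of bay between -0.009 and 0.009 m and x of marker in the frame of bay below -0.03 m and velocity of joint disc between -0.05 and 0.05 rad/s and linear speed of tea_tin below 0.02 m/s); the robot touches nothing.
It fails at once if a bystander (garlic, food tin, mug) is moved more than 20 mm (distance of any of garlic, tin_small, mug_blue from where it was at the start of the episode above 0.02 m).
It fails at once if the disc is turned well past a quarter turn, either way (beyond 1.97 rad) (value of joint disc above 1.97 rad or value of joint disc below -1.97 rad).
It also fails if it takes over 70 s, if anything falls off the work surface, if the arm or the gripper's body presses on something with over 40 N, if the wrist force passes 120 N, or if a joint passes its speed limit or range.

## Working session

There is one attempt and no reset: what is moved stays moved. The work goes in short steps, Python scripts to look and compute and a tool call to move; the robot and the scene stay as the last step left them, time stands still between calls to the robot, and variables do not carry over. Pictures are saved under pics/ and viewed, at most 10 in all, crops included, and the job is handed in when it is done.

Besides the shell and the picture viewer there is one more tool, called after "Emit:" in YAML: its name, and indented under it one key for each argument. move_arm: Moves the arm, as the interface text tells. Its arguments: {"type":"object","properties":{"plan":{"type":"string"},"grip_force":{"type":"number"}},"required":["plan"]}

```bash
mkdir -p pics; cat > h.py <<'E'
import numpy as np, cv2
from rig import env, viewer, recognise, pinpoint
def shot(n, f=None):
    c=viewer.calibration(n); im,d=viewer.get_image(n)
    if f: cv2.imwrite('pics/'+f, im[:,:,::-1])
    return im,d,c
def ray(c,p):
    R=np.array(c['R']);t=np.array(c['t'])
    v=R.T@np.array([(p[0]-c['cx'])/c['fx'],(p[1]-c['cy'])/c['fy'],1]); return -R.T@t, v
def atz(c,p,z):
    o,v=ray(c,p); return o+v*(z-o[2])/v[2]
def cloud(d,c):
    vv,uu=np.indices(d.shape); R=np.array(c['R']);t=np.array(c['t'])
    P=np.stack([(uu-c['cx'])/c['fx']*d,(vv-c['cy'])/c['fy']*d,d],-1)
    return (P-t)@R
def tri(c1,p1,c2,p2):
    o1,v1=ray(c1,p1);o2,v2=ray(c2,p2)
    s=np.linalg.lstsq(np.stack([v1,-v2],1),o2-o1,rcond=None)[0]
    a=o1+s[0]*v1;b=o2+s[1]*v2
    return (a+b)/2,np.linalg.norm(a-b)
E
python3 - <<'E'
from h import *
np.set_printoptions(precision=3,suppress=True)
C={}
for n in ('top','side'):
    im,d,c=shot(n,n+'0.png'); P=cloud(d,c); C[n]=c
    for k in ('tea_tin','cradle','carousel','bay','grip','marker','blank','garlic','tin_small','mug_blue'):
        r=pinpoint(n,k)
        for x in r[:3]:
            u,v=map(int,x['pixel']); 
            print(n,k,round(x['conf'],2),np.round(x['pixel'],1),P[min(v,399),min(u,639)])
print(env.observe()['position'],env.observe()['tool_rot'])
E
```

```text
top tea_tin 0.74 [406.8 206.7] [ 0.459 -0.225  0.065]
top tea_tin 0.62 [459.1 222.7] [ 0.403 -0.383  0.078]
top tea_tin 0.44 [442.4 201. ] [ 0.475 -0.346  0.033]
top cradle 0.86 [407.7 209.8] [ 0.448 -0.226  0.075]
top carousel 0.67 [274.5 200.4] [0.494 0.192 0.025]
top carousel 0.21 [255.  211.3] [0.46  0.255 0.02 ]
top bay 0.58 [254.  210.8] [0.464 0.258 0.021]
top grip 0.88 [282.8 230.6] [0.391 0.162 0.105]
top marker 0.59 [253.8 212.2] [0.457 0.261 0.025]
top marker 0.41 [289.4 236.4] [0.376 0.145 0.031]
top blank 0.38 [262.8 170.8] [0.592 0.229 0.031]
top garlic 0.7 [365.3 172.3] [ 0.573 -0.103  0.05 ]
top tin_small 0.77 [400.8 168.2] [ 0.579 -0.212  0.068]
top tin_small 0.35 [168.8 232.6] [0.395 0.516 0.088]
top mug_blue 0.96 [167.3 234.2] [0.389 0.517 0.093]
side tea_tin 0.86 [331.7 272.8] [ 0.437 -0.268  0.024]
side tea_tin 0.82 [326.3 315.8] [ 0.389 -0.451  0.025]
side tea_tin 0.74 [355.6 298.7] [ 0.476 -0.357  0.001]
side cradle 0.62 [334.8 278.1] [ 0.417 -0.39   0.076]
side cradle 0.25 [305.  199.5] [0.456 0.26  0.02 ]
side carousel 0.69 [316.7 210. ] [0.474 0.152 0.021]
side carousel 0.52 [293.4 199.1] [0.4   0.15  0.063]
side bay 0.55 [307.6 201. ] [0.459 0.241 0.02 ]
side grip 0.81 [292.3 194. ] [0.398 0.153 0.078]
side grip 0.21 [317.2 210.9] [0.477 0.15  0.021]
side marker 0.51 [279.6 213.9] [0.36  0.194 0.   ]
side blank 0.49 [280.5 214. ] [0.358 0.145 0.016]
side blank 0.44 [345.6 203.6] [0.581 0.201 0.021]
side garlic 0.49 [367.6 247.3] [ 0.567 -0.127  0.015]
side tin_small 0.87 [383.5 265.6] [ 0.575 -0.246  0.02 ]
side mug_blue 0.96 [280.2 177.1] [0.399 0.516 0.02 ]
[0.141 0.532 0.231] [[-0.967  0.256 -0.   ]
 [ 0.256  0.967 -0.   ]
 [-0.    -0.    -1.   ]]
```

View pics/top0.png

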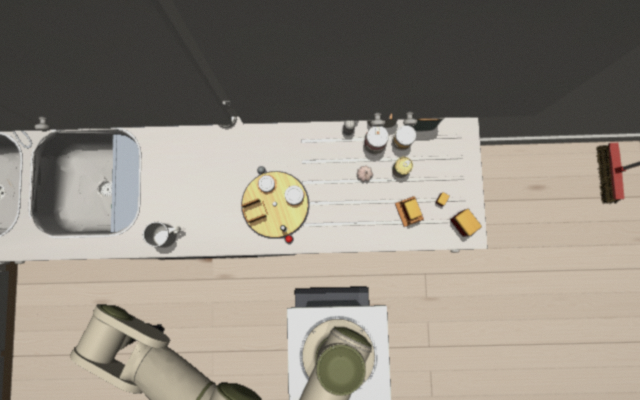

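View pics/side0.png

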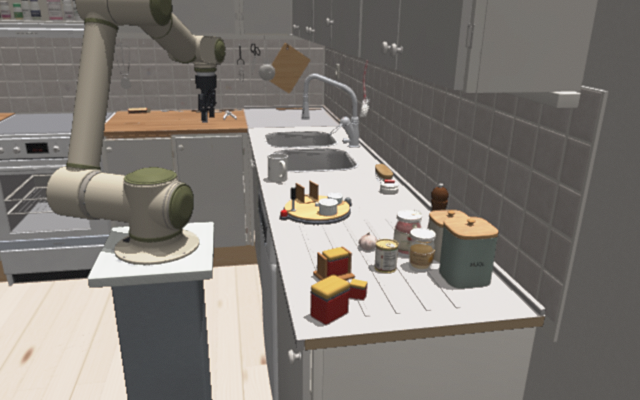

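The candidates for the tea tin are:
- Tin in the cradle: top (408,211), side (334,262).
- Larger tin on the worktop: top (466,223), side (330,298).
- Small tin: top (442,200), side (357,289).

I'm choosing the tin in the cradle and will check it with a wrist crop. The red knob is at top (289,239), on the grip's side, so the disc turns counter-clockwise (+). Next I'll move over the carousel to measure it.

```bash
cat >> h.py <<'E'
from scipy.spatial.transform import Rotation as Ro
def yaw():
    y=np.array(env.observe()['tool_rot'])[:,1]; return np.degrees(np.arctan2(y[1],y[0]))
def plan(p,a,w,step=.05,rot=8,p0=None,a0=None,n=None):
    """rows (tool axes) to TCP p, tool pointing down, tool-y heading a deg; grip w"""
    s=env.observe(); p0=np.array(s['position'] if p0 is None else p0)
    if a0 is None: a0=yaw()
    a=a0+(a-a0+180)%360-180
    n=n or max(1,int(np.ceil(max(np.linalg.norm(np.array(p)-p0)/step,abs(a-a0)/rot))))
    D=(np.array(p)-p0)/n; da=np.radians(a-a0)/n; rows=[]
    for i in range(n):
        q=np.radians(a0)+da*i; y=np.array([np.cos(q),np.sin(q),0]); x=np.array([-y[1],y[0],0])
        rows.append('%.4f %.4f %.4f 0 0 %.4f %.4f'%(D@x,D@y,-D[2],-da,w))
    print(n,'; '.join(rows))
E
python3 - <<'E'
from h import *
c=viewer.calibration('wrist');R=np.array(env.observe()['tool_rot'])
o,v=ray(c,(c['cx'],c['cy'])); print(R.T@(o-env.observe()['position']),R.T@v,c['fx'],yaw(), R.T@np.array(c['R']).T)
plan([.42,.2,.35],25,.085)
E
```

```text
[ 0.07744257  0.00034429 -0.1442905 ] [-3.02995555e-01 -5.88328585e-04  9.52991788e-01] 328.92649404512224 75.17487633191153 [[ 7.34397263e-05 -9.52991967e-01 -3.02995555e-01]
 [ 9.99999792e-01  2.64116242e-04 -5.88328585e-04]
 [ 6.40698462e-04 -3.02995449e-01  9.52991788e-01]]
9 -0.0394 -0.0277 -0.0132 0 0 0.0973 0.0850; -0.0419 -0.0237 -0.0132 0 0 0.0973 0.0850; -0.0440 -0.0195 -0.0132 0 0 0.0973 0.0850; -0.0457 -0.0152 -0.0132 0 0 0.0973 0.0850; -0.0470 -0.0107 -0.0132 0 0 0.0973 0.0850; -0.0478 -0.0060 -0.0132 0 0 0.0973 0.0850; -0.0482 -0.0014 -0.0132 0 0 0.0973 0.0850; -0.0481 0.0033 -0.0132 0 0 0.0973 0.0850; -0.0475 0.0080 -0.0132 0 0 0.0973 0.0850
```

Emit:
move_arm:
  plan: "-0.0388 -0.0272 -0.012 0 0 0 0.085; -0.0388 -0.0272 -0.012 0 0 0 0.085; -0.0388 -0.0272 -0.012 0 0 0 0.085; -0.0388 -0.0272 -0.012 0 0 0 0.085; -0.0388 -0.0272 -0.012 0 0 0 0.085; -0.0388 -0.0272 -0.012 0 0 0 0.085; -0.0388 -0.0272 -0.012 0 0 0 0.085; -0.0388 -0.0272 -0.012 0 0 0 0.085; -0.0388 -0.0272 -0.012 0 0 0 0.085; 0 0 0 0 0 0 0.085; 0 0 0 0 0 0 0.085"

```text
time_s: 2.48
position: [0.4153, 0.2059, 0.3391]
tool_rot: [[-0.967, 0.256, -0.001], [0.256, 0.967, 0.0], [0.001, -0.0, -1.0]]
ft_force: [-0.8, -0.8, -0.3]
grip_width: 0.0852
gripper_force: 0.0
```

```bash
python3 - <<'E'
from h import *
np.set_printoptions(precision=3,suppress=True)
print(env.observe()['position'],yaw())
n='wrist'
im,d,c=shot(n,'w1.png'); P=cloud(d,c); np.savez('car1.npz',im=im,P=P,d=d)
for k in ('carousel','bay','grip','marker','blank'):
    for x in pinpoint(n,k)[:2]:
        u,v=map(int,x['pixel']); print(k,round(x['conf'],2),np.round(x['pixel'],1),P[min(v,399),min(u,639)])
E
```

```text
[0.415 0.206 0.339] 75.16523812552113
carousel 0.57 [316.8 197. ] [0.477 0.185 0.025]
bay 0.95 [359.5 176.2] [0.462 0.253 0.024]
bay 0.46 [549.6  71.2] [0.387 0.514 0.038]
grip 0.85 [278.8 160.7] [0.399 0.161 0.103]
marker 0.53 [272.2 127.6] [0.364 0.154 0.03 ]
blank 0.49 [362.1 254.6] [0.586 0.23  0.022]
```

View pics/w1.png

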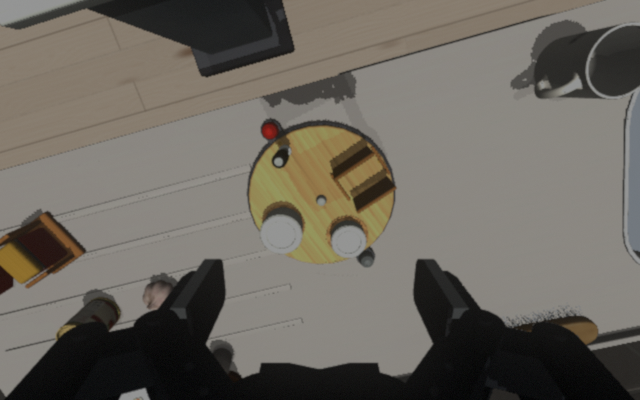

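```bash
python3 - <<'E'
from h import *
from scipy.optimize import least_squares
np.set_printoptions(precision=4,suppress=True)
f=np.load('car1.npz');im=f['im'];P=f['P'];c=viewer.calibration('wrist')
X=P.reshape(-1,3);I=im.reshape(-1,3).astype(int)
near=np.hypot(X[:,0]-.48,X[:,1]-.19)<.15
sel=near&(X[:,2]>.012)&(X[:,2]<.032)
# disc outline: yellow pixels hull
hsv=cv2.cvtColor(im,cv2.COLOR_RGB2HSV)
m=((hsv[...,0]>15)&(hsv[...,0]<35)&(hsv[...,1]>90)&near.reshape(400,640)).astype(np.uint8)
k,l,s,_=cv2.connectedComponentsWithStats(m); b=1+s[1:,4].argmax(); ys,xs=np.where(l==b)
h=cv2.convexHull(np.stack([xs,ys],1).astype(np.float32))[:,0]
W=np.array([atz(c,p,.022) for p in h])[:,:2]
r=least_squares(lambda q:np.hypot(*(W-q[:2]).T)-q[2],[.48,.19,.107],loss='soft_l1',f_scale=.002)
print('disc',r.x,'medz',np.median(X[sel][:,2]))
red=((im[...,0]>110)&(im[...,1]<60)&near.reshape(400,640)); ys,xs=np.where(red);px=(xs.mean(),ys.mean());print('red',px,atz(c,px,.027), P[red].mean(0), P[red][:,2].max())
A=r.x[:2]
for nm,lo,hi in (('cheek',.06,.095),('gripz',.09,.12)):
    q=X[near&(X[:,2]>lo)&(X[:,2]<hi)]; 
    print(nm,len(q));
    k,lab,cen=cv2.kmeans(q[:,:2].astype(np.float32),2 if nm=='gripz' else 3,None,(3,100,1e-6),10,0)
    for j in range(len(cen)):
        g=q[lab[:,0]==j]; print(cen[j],len(g),g[:,2].max(), np.degrees(np.arctan2(*(cen[j]-A)[::-1])),np.hypot(*(cen[j]-A)), np.linalg.svd(g[:,:2]-cen[j],full_matrices=False)[2][0], g.min(0),g.max(0))
E
python3 -c "
import cv2;i=cv2.imread('pics/w1.png');cv2.imwrite('pics/w1c.png',cv2.resize(i[110:280,235:415],None,fx=3.4,fy=3.4,interpolation=cv2.INTER_CUBIC))"
```

```text
disc [0.4818 0.1916 0.106 ] medz 0.023718240287257168
red (np.float64(268.42452830188677), np.float64(131.99056603773585)) [0.3699 0.1467 0.027 ] [0.3695 0.1474 0.0321] 0.035170602517063464
cheek 1895
[0.427  0.2321] 403 0.09441325889507025 143.4967312311672 0.06813225261292132 [0.3206 0.9472] [0.3916 0.1539 0.06  ] [0.4464 0.2726 0.0944]
[0.5056 0.1257] 1112 0.06434059346194898 -70.10954148694528 0.07003432589199643 [-0.1995 -0.9799] [0.4763 0.0958 0.06  ] [0.5356 0.1552 0.0643]
[0.4826 0.2632] 380 0.08289049984660636 89.30733099669452 0.07163475702055358 [ 0.3456 -0.9384] [0.4717 0.235  0.0601] [0.4955 0.2913 0.0829]
gripz 191
[0.3973 0.1638] 105 0.10486583545362486 -161.81558978369605 0.08891255950182055 [0.7849 0.6196] [0.3916 0.1559 0.0902] [0.4057 0.1687 0.1049]
[0.4021 0.1578] 86 0.10536459468772666 -157.03165270820645 0.08657628741880259 [0.7857 0.6186] [0.394  0.1517 0.0982] [0.409  0.1653 0.1054]
```

View pics/w1c.png

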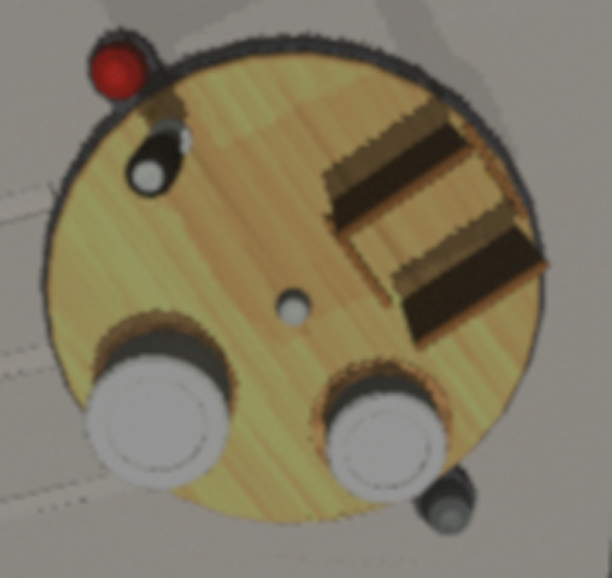

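The crop shows the red knob at about (118,70) in the crop, with the black grip next to it at (150,170). The empty bay's two cheeks are at top right, and the two pots are at the bottom. I'll take a second view of the carousel on the way to the cradle.

Emit:
move_arm:
  plan: "-0.0226 -0.0318 0.02 0 0 0 0.085; -0.0226 -0.0318 0.02 0 0 0 0.085; -0.0226 -0.0318 0.02 0 0 0 0.085; -0.0226 -0.0318 0.02 0 0 0 0.085; 0 0 0 0 0 0 0.085; 0 0 0 0 0 0 0.085"

```text
time_s: 3.52
position: [0.4704, 0.0601, 0.2597]
tool_rot: [[-0.967, 0.256, 0.0], [0.256, 0.967, 0.0], [-0.0, 0.0, -1.0]]
ft_force: [1.0, 0.7, -0.1]
grip_width: 0.0849
gripper_force: 0.0
```

```bash
cat > car.py <<'E'
from h import *
np.set_printoptions(precision=4,suppress=True)
from scipy.optimize import least_squares
def carousel(im,d,c,A0=(.482,.192)):
    P=cloud(d,c);X=P.reshape(-1,3);near=np.hypot(P[...,0]-A0[0],P[...,1]-A0[1])<.15
    hsv=cv2.cvtColor(im,cv2.COLOR_RGB2HSV)
    m=((hsv[...,0]>15)&(hsv[...,0]<35)&(hsv[...,1]>90)&near).astype(np.uint8)
    k,l,s,_=cv2.connectedComponentsWithStats(m); ys,xs=np.where(l==1+s[1:,4].argmax())
    h=cv2.convexHull(np.stack([xs,ys],1).astype(np.float32))[:,0]
    W=np.array([atz(c,p,.022) for p in h])[:,:2]
    r=least_squares(lambda q:np.hypot(*(W-q[:2]).T)-q[2],[*A0,.107],loss='soft_l1',f_scale=.002); A=r.x[:2]
    red=(im[...,0]>110)&(im[...,1]<60)&near; ys,xs=np.where(red)
    M=atz(c,(xs.mean(),ys.mean()),.027)[:2]
    print('disc',r.x,'marker',M,np.degrees(np.arctan2(*(M-A)[::-1]))%360,np.hypot(*(M-A)))
    pol=np.degrees(np.arctan2(X[:,1]-A[1],X[:,0]-A[0]))%360; nr=near.ravel()
    for nm,lo,hi,a,b in (('grip',.09,.12,170,230),('cheeks',.07,.1,60,165),('cheekA',.07,.1,108,165),('cheekB',.07,.1,60,108)):
        q=X[nr&(X[:,2]>lo)&(X[:,2]<hi)&(pol>a)&(pol<b)]
        if len(q)<10: print(nm,len(q));continue
        e=cv2.minAreaRect(q[:,:2].astype(np.float32)*1000); cen=np.array(e[0])/1000
        print(nm,len(q),cen,'size',e[1],'ang',e[2],'polar',np.degrees(np.arctan2(*(cen-A)[::-1]))%360,np.hypot(*(cen-A)),q[:,2].max())
    return A
E
python3 - <<'E'
from car import *
f=np.load('car1.npz')
im,d,c=shot('wrist','w2.png'); A=carousel(im,d,c); b=pinpoint('wrist','bay');g=pinpoint('wrist','grip')
print(b[:1],g[:1],env.observe()['position'])
p1=np.array([.4153,.2059,.3391]); R=np.array(env.observe()['tool_rot'])
c1=dict(c); o1=p1+ (-np.array(c['R']).T@c['t']-env.observe()['position']); c1['t']=-np.array(c['R'])@o1
print('bay',tri(c1,(359.5,176.2),c,b[0]['pixel']),'grip',tri(c1,(278.8,160.7),c,g[0]['pixel']))
carousel(f['im'],f['d'],c1)
E
```

```text
disc [0.4821 0.191  0.1064] marker [0.3692 0.1489] 200.49111131778068 0.12046879970963367
grip 384 [0.4006 0.1599] size (17.45051383972168, 17.17538070678711) ang 61.9313850402832 polar 200.91473197249434 0.08722485083818257 0.10581878401055983
cheeks 1090 [0.4593 0.2538] size (58.51054382324219, 60.07350540161133) ang 20.101238250732422 polar 109.94656639283413 0.06673047443302495 0.08297468606994467
cheekA 531 [0.4345 0.2447] size (5.7141008377075195, 59.958011627197266) ang 20.101238250732422 polar 131.5421641638697 0.07172385680808069 0.08297468606994467
cheekB 559 [0.4841 0.2628] size (5.6476287841796875, 60.0714225769043) ang 20.313003540039062 polar 88.38041033920858 0.0718318936261742 0.08255666258548994
[{'pixel': [482.4, 108.7], 'conf': 0.92}] [{'pixel': [402.7, 75.9], 'conf': 0.63}] [0.4704 0.0605 0.26  ]
bay (array([0.4593, 0.2521, 0.0272]), np.float64(0.006261460575227414)) grip (array([0.401 , 0.158 , 0.0867]), np.float64(0.0031231903528710246))
disc [0.482  0.1909 0.106 ] marker [0.3702 0.1462] 201.8056332116802 0.12041482454165868
grip 190 [0.4004 0.16  ] size (16.4998836517334, 16.407695770263672) ang 29.278362274169922 polar 200.75281721286092 0.08723155731250265 0.10507144027432547
cheeks 518 [0.4596 0.2538] size (58.46474838256836, 59.14863967895508) ang 19.879892349243164 polar 109.55587091718225 0.06669978320933753 0.08268132348828743
cheekA 255 [0.4346 0.2448] size (5.35289192199707, 58.93284606933594) ang 19.879892349243164 polar 131.29589224604595 0.07169562784526722 0.08221374889902867
cheekB 263 [0.4843 0.2627] size (5.5367279052734375, 59.14033508300781) ang 19.347187042236328 polar 88.10938985790101 0.07181725535838128 0.08268132348828743
```

Emit:
move_arm:
  plan: "0.0055 -0.0445 -0.003 0 0 0 0.085; 0.0055 -0.0445 -0.003 0 0 0 0.085; 0.0055 -0.0445 -0.003 0 0 0 0.085; 0.0055 -0.0445 -0.003 0 0 0 0.085; 0.0055 -0.0445 -0.003 0 0 0 0.085; 0.0055 -0.0445 -0.003 0 0 0 0.085; 0 0 0 0 0 0 0.085; 0 0 0 0 0 0 0.085"

```text
time_s: 4.68
position: [0.3705, -0.1894, 0.2776]
tool_rot: [[-0.967, 0.255, 0.0], [0.255, 0.967, -0.0], [-0.001, 0.0, -1.0]]
ft_force: [-0.3, 0.3, -0.1]
grip_width: 0.0849
gripper_force: 0.0
```

```bash
python3 - <<'E'
from h import *
np.set_printoptions(precision=4,suppress=True)
im,d,c=shot('wrist'); P=cloud(d,c); np.savez('cr.npz',im=im,d=d)
for k in ('tea_tin','cradle'):
    for x in pinpoint('wrist',k)[:3]: print(k,x)
X=P.reshape(-1,3); hsv=cv2.cvtColor(im,cv2.COLOR_RGB2HSV).reshape(-1,3)
near=np.hypot(X[:,0]-.45,X[:,1]+.225)<.08
for lo,hi in ((.035,.055),(.055,.062),(.062,.068),(.068,.072),(.072,.082)):
    q=X[near&(X[:,2]>lo)&(X[:,2]<hi)]
    if len(q)>20: print(lo,hi,len(q),cv2.minAreaRect(q[:,:2].astype(np.float32)*1000))
print(np.histogram(X[near][:,2],bins=np.arange(-.01,.1,.005)))
cv2.imwrite('pics/cr.png',im[:,:,::-1])
print(env.observe()['position'])
E
```

```text
tea_tin {'pixel': [169.3, 223.8], 'conf': 0.89}
tea_tin {'pixel': [229.1, 264.0], 'conf': 0.75}
tea_tin {'pixel': [295.7, 228.1], 'conf': 0.62}
cradle {'pixel': [294.8, 220.5], 'conf': 0.6}
0.035 0.055 420 ((447.4655456542969, -245.37448120117188), (74.39363861083984, 44.18752670288086), 18.659866333007812)
0.055 0.062 224 ((447.19927978515625, -245.0042724609375), (73.94538879394531, 43.226539611816406), 18.781713485717773)
0.062 0.068 284 ((448.55902099609375, -244.76513671875), (76.2528076171875, 43.445960998535156), 18.433094024658203)
0.068 0.072 1285 ((448.26556396484375, -245.09042358398438), (75.62356567382812, 43.28476333618164), 18.805274963378906)
0.072 0.082 368 ((449.3498840332031, -245.87649536132812), (50.70209503173828, 35.36357498168945), 18.909561157226562)
(array([   0,   33, 5944,  347,  870,   71,   79,   83,   86,   86,   87,
        110,  137,  166,  134,  557, 1304,    0,    0,    0,    0]), array([-0.01 , -0.005,  0.   ,  0.005,  0.01 ,  0.015,  0.02 ,  0.025,
        0.03 ,  0.035,  0.04 ,  0.045,  0.05 ,  0.055,  0.06 ,  0.065,
        0.07 ,  0.075,  0.08 ,  0.085,  0.09 ,  0.095]))
[ 0.3706 -0.1891  0.2774]
```

View pics/cr.png

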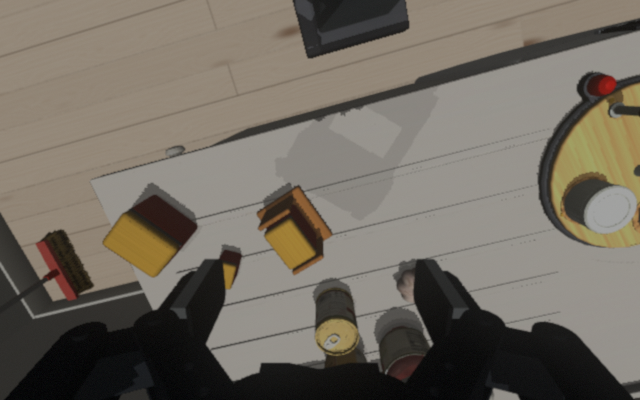

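In this view the large tin is at (150,240), the tin in the cradle at (292,240) and the small tin at (232,265). The cradle tin sits between two cheeks, and its lid measures about 51 x 35 plus edge losses. A close crop will confirm the choice.

```bash
python3 - <<'E'
from h import *
i=cv2.imread('pics/cr.png');cv2.imwrite('pics/crc.png',cv2.resize(i[170:290,90:350],None,fx=3,fy=3,interpolation=cv2.INTER_CUBIC))
plan([.4485,-.2453,.13],108.8,.085)
E
```

```text
5 -0.0179 -0.0069 0.0295 0 0 -0.1170 0.0850; -0.0170 -0.0090 0.0295 0 0 -0.1170 0.0850; -0.0158 -0.0109 0.0295 0 0 -0.1170 0.0850; -0.0144 -0.0127 0.0295 0 0 -0.1170 0.0850; -0.0129 -0.0143 0.0295 0 0 -0.1170 0.0850
```

View pics/crc.png

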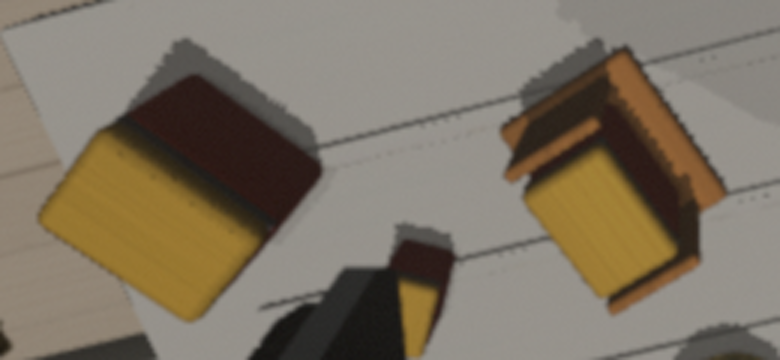

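The crop confirms it. The tin at crop (605,230) stands between the cradle cheeks and is the mid-size one, with the large tin at (150,220) and the small one at (415,300). I'll reach for the middle one.

Emit:
move_arm:
  plan: "-0.0179 -0.0069 0.0295 0 0 -0.117 0.085; -0.017 -0.009 0.0295 0 0 -0.117 0.085; -0.0158 -0.0109 0.0295 0 0 -0.117 0.085; -0.0144 -0.0127 0.0295 0 0 -0.117 0.085; -0.0129 -0.0143 0.0295 0 0 -0.117 0.085; 0 0 0 0 0 0 0.085; 0 0 0 0 0 0 0.085"

```text
time_s: 5.7
position: [0.4481, -0.246, 0.1308]
tool_rot: [[-0.948, -0.32, 0.001], [-0.32, 0.948, -0.001], [-0.0, -0.001, -1.0]]
ft_force: [0.4, 0.1, 0.3]
grip_width: 0.0854
gripper_force: 0.0
```

```bash
python3 - <<'E'
from h import *
np.set_printoptions(precision=4,suppress=True)
im,d,c=shot('wrist','n.png'); P=cloud(d,c);X=P.reshape(-1,3)
near=np.hypot(X[:,0]-.448,X[:,1]+.245)<.055
hsv=cv2.cvtColor(im,cv2.COLOR_RGB2HSV).reshape(-1,3)
y=near&(X[:,2]>.06)&(hsv[:,0]>19)&(hsv[:,0]<35)&(hsv[:,1]>100)
q=X[y];print(len(q),np.median(q[:,2]),cv2.minAreaRect(q[:,:2].astype(np.float32)*1000))
q=X[near&(X[:,2]>.06)&(X[:,2]<.09)];print(len(q),cv2.minAreaRect(q[:,:2].astype(np.float32)*1000))
print(env.observe()['position'],yaw()); plan([.4485,-.2453,.033],108.8,.085)
E
```

```text
4293 0.07150775251936642 ((449.27044677734375, -245.98851013183594), (54.74766540527344, 38.44915008544922), 18.91404151916504)
6088 ((448.49163818359375, -244.75006103515625), (75.60478973388672, 43.93967819213867), 18.672691345214844)
[ 0.4481 -0.2462  0.1311] 108.64131057171383
2 -0.0003 0.0003 0.0490 0 0 -0.0014 0.0850; -0.0003 0.0003 0.0490 0 0 -0.0014 0.0850
```

Emit:
move_arm:
  plan: "-0.0011 0.0004 0.025 0 0 0 0.085; 0 0 0.025 0 0 0 0.085; 0 0 0.025 0 0 0 0.085; 0 0 0.023 0 0 0 0.085; 0 0 0 0 0 0 0.085; 0 0 0 0 0 0 0.03; 0 0 0 0 0 0 0.03; 0 0 0 0 0 0 0.03; 0 0 0 0 0 0 0.03; 0 0 0 0 0 0 0.03"
  grip_force: 35

```text
time_s: 7.0
position: [0.4493, -0.2461, 0.0328]
tool_rot: [[-0.947, -0.32, 0.001], [-0.32, 0.947, -0.001], [-0.001, -0.001, -1.0]]
ft_force: [-1.1, 0.2, 7.1]
grip_width: 0.0398
gripper_force: 35.3
```

Emit:
move_arm:
  plan: "0 0 -0.015 0 0 0 0.03; 0 0 -0.025 0 0 0 0.03; 0 0 -0.025 0 0 0 0.03; 0 0 -0.025 0 0 0 0.03; 0 0 -0.025 0 0 0 0.03; 0 0 0 0 0 0 0.03"

```text
time_s: 7.75
position: [0.4494, -0.2462, 0.1481]
tool_rot: [[-0.947, -0.32, 0.003], [-0.32, 0.947, -0.002], [-0.002, -0.003, -1.0]]
ft_force: [-0.5, -0.2, -2.0]
grip_width: 0.0398
gripper_force: 35.9
```

```bash
python3 - <<'E'
from h import *
s=env.observe();print(s['position'],yaw(),s['grip_width'],s['ft_force'])
plan([.44,-.03,.12],20,.03)
E
```

```text
[ 0.44936726 -0.24622715  0.14813498] 108.69001626728843 0.039768450767988274 [-0.50581814 -0.22947021 -2.02163863]
12 -0.0050 0.0173 0.0023 0 0 0.1290 0.0300; -0.0028 0.0178 0.0023 0 0 0.1290 0.0300; -0.0004 0.0180 0.0023 0 0 0.1290 0.0300; 0.0019 0.0179 0.0023 0 0 0.1290 0.0300; 0.0042 0.0175 0.0023 0 0 0.1290 0.0300; 0.0064 0.0169 0.0023 0 0 0.1290 0.0300; 0.0085 0.0159 0.0023 0 0 0.1290 0.0300; 0.0105 0.0147 0.0023 0 0 0.1290 0.0300; 0.0123 0.0132 0.0023 0 0 0.1290 0.0300; 0.0139 0.0115 0.0023 0 0 0.1290 0.0300; 0.0152 0.0096 0.0023 0 0 0.1290 0.0300; 0.0164 0.0076 0.0023 0 0 0.1290 0.0300
```

Emit:
move_arm:
  plan: "-0.005 0.0173 0.0023 0 0 0.129 0.03; -0.0028 0.0178 0.0023 0 0 0.129 0.03; -0.0004 0.018 0.0023 0 0 0.129 0.03; 0.0019 0.0179 0.0023 0 0 0.129 0.03; 0.0042 0.0175 0.0023 0 0 0.129 0.03; 0.0064 0.0169 0.0023 0 0 0.129 0.03; 0.0085 0.0159 0.0023 0 0 0.129 0.03; 0.0105 0.0147 0.0023 0 0 0.129 0.03; 0.0123 0.0132 0.0023 0 0 0.129 0.03; 0.0139 0.0115 0.0023 0 0 0.129 0.03; 0.0152 0.0096 0.0023 0 0 0.129 0.03; 0.0164 0.0076 0.0023 0 0 0.129 0.03"

```text
time_s: 9.25
position: [0.4386, -0.0289, 0.118]
tool_rot: [[-0.338, 0.941, -0.002], [0.941, 0.338, 0.001], [0.001, -0.002, -1.0]]
ft_force: [0.2, -0.4, -2.9]
grip_width: 0.0396
gripper_force: 35.9
```

Emit:
move_arm:
  plan: "0 0 0.03 0 0 0 0.03; 0 0 0.03 0 0 0 0.03; 0 0 0.02 0 0 0 0.03; 0 0 0.01 0 0 0 0.03; 0 0 0 0 0 0 0.03; 0 0 0 0 0 0 0.03"

```text
time_s: 10.0
position: [0.4397, -0.0298, 0.0297]
tool_rot: [[-0.342, 0.94, 0.001], [0.94, 0.342, -0.0], [-0.001, 0.001, -1.0]]
ft_force: [0.2, -1.0, -1.6]
grip_width: 0.0396
gripper_force: 35.8
```

Emit:
move_arm:
  plan: "0 0 0.004 0 0 0 0.03; 0 0 0.0015 0 0 0 0.03; 0 0 0.001 0 0 0 0.03; 0 0 0 0 0 0 0.03"

```text
time_s: 10.5
position: [0.4394, -0.0297, 0.0228]
tool_rot: [[-0.342, 0.94, 0.0], [0.94, 0.342, -0.0], [-0.0, 0.0, -1.0]]
ft_force: [-0.8, 0.2, -0.4]
grip_width: 0.0398
gripper_force: 35.9
```

Emit:
move_arm:
  plan: "0 0 0.0007 0 0 0 0.03; 0 0 0 0 0 0 0.03; 0 0 0 0 0 0 0.05; 0 0 0 0 0 0 0.07; 0 0 0 0 0 0 0.085; 0 0 0 0 0 0 0.085; 0 0 0 0 0 0 0.085; 0 0 -0.03 0 0 0 0.085; 0 0 -0.04 0 0 0 0.085; 0 0 -0.04 0 0 0 0.085; 0 0 0 0 0 0 0.085; 0 0 0 0 0 0 0.085"

```text
time_s: 12.0
position: [0.4389, -0.0296, 0.1314]
tool_rot: [[-0.342, 0.94, -0.001], [0.94, 0.342, 0.0], [0.001, -0.001, -1.0]]
ft_force: [-0.4, -0.1, 0.0]
grip_width: 0.0849
gripper_force: 0.0
```

```bash
python3 - <<'E'
from h import *
np.set_printoptions(precision=4,suppress=True)
im,d,c=shot('wrist','n2.png'); P=cloud(d,c);X=P.reshape(-1,3)
near=np.hypot(X[:,0]-.44,X[:,1]+.03)<.06
hsv=cv2.cvtColor(im,cv2.COLOR_RGB2HSV).reshape(-1,3)
q=X[near&(X[:,2]>.045)&(X[:,2]<.075)&(hsv[:,0]>15)&(hsv[:,0]<35)&(hsv[:,1]>100)]
r=cv2.minAreaRect(q[:,:2].astype(np.float32)*1000);print(len(q),np.median(q[:,2]),q[:,2].std(),r)
print(env.observe()['position'],yaw()); plan([r[0][0]/1000,r[0][1]/1000,.13],110,.085)
E
```

```text
4170 0.0615964066646731 0.0012709781525388816 ((439.69134521484375, -29.482208251953125), (39.00962829589844, 54.74165344238281), 20.373743057250977)
[ 0.4388 -0.0296  0.1311] 19.997280798860317
12 -0.0000 0.0001 0.0001 0 0 -0.1309 0.0850; -0.0000 0.0001 0.0001 0 0 -0.1309 0.0850; -0.0000 0.0001 0.0001 0 0 -0.1309 0.0850; -0.0000 0.0001 0.0001 0 0 -0.1309 0.0850; -0.0001 0.0001 0.0001 0 0 -0.1309 0.0850; -0.0001 0.0000 0.0001 0 0 -0.1309 0.0850; -0.0001 0.0000 0.0001 0 0 -0.1309 0.0850; -0.0001 0.0000 0.0001 0 0 -0.1309 0.0850; -0.0001 0.0000 0.0001 0 0 -0.1309 0.0850; -0.0001 0.0000 0.0001 0 0 -0.1309 0.0850; -0.0001 -0.0000 0.0001 0 0 -0.1309 0.0850; -0.0001 -0.0000 0.0001 0 0 -0.1309 0.0850
```

The tin stands upright and released at (0.4397, -0.0295), with its long axis at about 110°. I'll turn 90° and take it by its end faces.

Emit:
move_arm:
  plan: "0 0.0005 0 0 0 -0.1312 0.085; 0 0.0005 0 0 0 -0.1312 0.085; 0 0 0 0 0 -0.1312 0.085; 0 0 0 0 0 -0.1312 0.085; 0 0 0 0 0 -0.1312 0.085; 0 0 0 0 0 -0.1312 0.085; 0 0 0 0 0 -0.1312 0.085; 0 0 0 0 0 -0.1312 0.085; 0 0 0 0 0 -0.1312 0.085; 0 0 0 0 0 -0.1312 0.085; 0 0 0 0 0 -0.1312 0.085; 0 0 0 0 0 -0.1312 0.085"

```text
time_s: 13.55
position: [0.4398, -0.0292, 0.1308]
tool_rot: [[-0.937, -0.349, -0.003], [-0.349, 0.937, 0.001], [0.002, 0.002, -1.0]]
ft_force: [-0.3, 0.5, -0.6]
grip_width: 0.0849
gripper_force: 0.0
```

Emit:
move_arm:
  plan: "0 0 0.03 0 0 0 0.085; 0 0 0.03 0 0 0 0.085; 0 0 0.03 0 0 0 0.085; 0 0 0.017 0 0 0 0.085; 0 0 0 0 0 0 0.085"

```text
time_s: 14.18
position: [0.4391, -0.029, 0.0234]
tool_rot: [[-0.938, -0.345, -0.004], [-0.345, 0.939, 0.002], [0.004, 0.003, -1.0]]
ft_force: [0.3, -1.1, 1.1]
grip_width: 0.0846
gripper_force: 0.0
```

Emit:
move_arm:
  plan: "0 0 0 0 0 0 0.045; 0 0 0 0 0 0 0.045; 0 0 0 0 0 0 0.045; 0 0 0 0 0 0 0.045; 0 0 0 0 0 0 0.045"

```text
time_s: 14.8
position: [0.4406, -0.0294, 0.0257]
tool_rot: [[-0.938, -0.345, 0.001], [-0.345, 0.938, -0.0], [-0.001, -0.001, -1.0]]
ft_force: [-0.5, 0.5, 6.6]
grip_width: 0.0558
gripper_force: 38.0
```

Emit:
move_arm:
  plan: "0 0 -0.02 0 0 0 0.045; 0 0 -0.03 0 0 0 0.045; 0 0 -0.03 0 0 0 0.045; 0 0 -0.03 0 0 0 0.045; 0 0 -0.03 0 0 0 0.045; 0 0 0 0 0 0 0.045; 0 0 0 0 0 0 0.045"

```text
time_s: 15.68
position: [0.4397, -0.0292, 0.1641]
tool_rot: [[-0.938, -0.345, -0.002], [-0.345, 0.938, 0.001], [0.001, 0.001, -1.0]]
ft_force: [0.7, 0.6, -1.7]
grip_width: 0.0553
gripper_force: 38.1
```

```bash
python3 - <<'E'
from h import *
s=env.observe();print(s['position'],yaw(),s['grip_width'],s['ft_force'],s['tool_rot'])
plan([.46,.2535,.164],110,.045)
E
```

```text
[ 0.43967885 -0.02915758  0.16407396] 110.20055678809496 0.05527533630439317 [ 0.68490213  0.60885929 -1.72407953] [[-9.38488424e-01 -3.45307137e-01 -1.56820541e-03]
 [-3.45308277e-01  9.38489172e-01  5.18087576e-04]
 [ 1.29284446e-03  1.02773350e-03 -9.99998636e-01]]
6 -0.0194 0.0430 0.0000 0 0 0.0006 0.0450; -0.0194 0.0431 0.0000 0 0 0.0006 0.0450; -0.0194 0.0431 0.0000 0 0 0.0006 0.0450; -0.0194 0.0431 0.0000 0 0 0.0006 0.0450; -0.0193 0.0431 0.0000 0 0 0.0006 0.0450; -0.0193 0.0431 0.0000 0 0 0.0006 0.0450
```

Emit:
move_arm:
  plan: "-0.0194 0.043 0 0 0 0 0.045; -0.0194 0.0431 0 0 0 0 0.045; -0.0194 0.0431 0 0 0 0 0.045; -0.0194 0.0431 0 0 0 0 0.045; -0.0193 0.0431 0 0 0 0 0.045; -0.0193 0.0431 0 0 0 0 0.045; 0 0 0 0 0 0 0.045; 0 0 0.02 0 0 0 0.045; 0 0 0.02 0 0 0 0.045; 0 0 0 0 0 0 0.045; 0 0 0 0 0 0 0.045"

```text
time_s: 17.05
position: [0.4603, 0.253, 0.1252]
tool_rot: [[-0.939, -0.345, -0.0], [-0.345, 0.939, -0.0], [0.0, -0.0, -1.0]]
ft_force: [0.1, 0.5, -2.5]
grip_width: 0.0554
gripper_force: 38.2
```

```bash
python3 - <<'E'
from car import *
s=env.observe();print(s['position'],yaw(),s['grip_width'],s['ft_force'])
im,d,c=shot('wrist','bay1.png'); P=cloud(d,c);X=P.reshape(-1,3);hsv=cv2.cvtColor(im,cv2.COLOR_RGB2HSV).reshape(-1,3)
near=np.hypot(X[:,0]-.459,X[:,1]-.254)<.06
q=X[near&(X[:,2]>.065)&(X[:,2]<.09)];print(len(q)); 
u=np.array([np.cos(np.radians(110.1)),np.sin(np.radians(110.1))]);w=np.array([-u[1],u[0]])
r=q[:,:2]-[.4593,.254]; print('cheek across hist',np.histogram(r@w,bins=np.arange(-.034,.035,.004)))
y=X[near&(X[:,2]>.14)&(hsv[:,0]>15)&(hsv[:,0]<35)&(hsv[:,1]>100)]
print(len(y),y[:,2].mean() if len(y) else 0,cv2.minAreaRect(y[:,:2].astype(np.float32)*1000) if len(y)>10 else 0)
E
```

```text
[0.4603 0.253  0.1252] 110.17138829598274 0.055446595449124225 [ 0.0815  0.463  -2.5223]
1271
cheek across hist (array([  0,   0,   0,   0,   0,   0,   0,   0,   0,   0,   0,   0,   0,
         0, 314, 957,   0]), array([-0.034, -0.03 , -0.026, -0.022, -0.018, -0.014, -0.01 , -0.006,
       -0.002,  0.002,  0.006,  0.01 ,  0.014,  0.018,  0.022,  0.026,
        0.03 ,  0.034]))
13233 0.16041565011703124 ((460.4229736328125, 247.34352111816406), (39.311737060546875, 72.57357788085938), 20.52239990234375)
```

View pics/bay1.png

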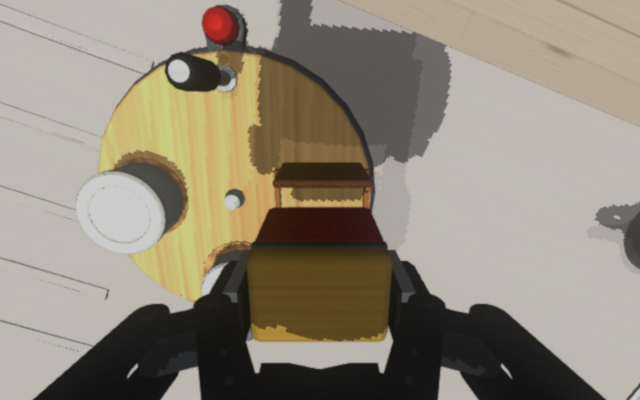

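The view shows the tin at (318,295), held by its ends. The near cheek at rows 165-185 is centred on the tin in the radial direction, and the disc hasn't turned. I'll lower the tin.

Emit:
move_arm:
  plan: "0.0006 0.0013 0.015 0 0 0 0.045; 0 0 0.015 0 0 0 0.045; 0 0 0.015 0 0 0 0.045; 0 0 0.015 0 0 0 0.045; 0 0 0.012 0 0 0 0.045; 0 0 0.002 0 0 0 0.045; 0 0 0 0 0 0 0.045"

```text
time_s: 17.98
position: [0.4593, 0.2545, 0.0514]
tool_rot: [[-0.938, -0.345, 0.001], [-0.345, 0.938, 0.0], [-0.001, -0.0, -1.0]]
ft_force: [-1.1, -0.3, -1.6]
grip_width: 0.0554
gripper_force: 38.3
```

Emit:
move_arm:
  plan: "0 0 0.002 0 0 0 0.045; 0 0 0.001 0 0 0 0.045; 0 0 0.001 0 0 0 0.045; 0 0 0 0 0 0 0.045; 0 0 0 0 0 0 0.045"

```text
time_s: 18.6
position: [0.4595, 0.2546, 0.0477]
tool_rot: [[-0.938, -0.345, 0.001], [-0.345, 0.938, 0.0], [-0.001, -0.0, -1.0]]
ft_force: [-0.4, 0.6, 5.6]
grip_width: 0.0554
gripper_force: 39.0
```

The tin has touched the floor. I'll release it and retreat.

Emit:
move_arm:
  plan: "0 0 0 0 0 0 0.06; 0 0 0 0 0 0 0.066; 0 0 0 0 0 0 0.072; 0 0 0 0 0 0 0.072; 0 0 -0.02 0 0 0 0.072; 0 0 -0.03 0 0 0 0.072; 0 0 -0.03 0 0 0 0.072; 0 0 -0.03 0 0 0 0.072; 0 0 -0.03 0 0 0 0.072; 0 0 0 0 0 0 0.072; 0 0 0 0 0 0 0.072"

```text
time_s: 19.98
position: [0.4586, 0.2543, 0.1862]
tool_rot: [[-0.938, -0.345, -0.001], [-0.345, 0.938, -0.0], [0.001, 0.0, -1.0]]
ft_force: [-0.2, -0.6, 0.1]
grip_width: 0.0719
gripper_force: 0.0
```

```bash
python3 - <<'E'
from car import *
s=env.observe();print(s['position'],yaw(),s['grip_width'],s['ft_force'])
im,d,c=shot('wrist','bay2.png'); P=cloud(d,c);X=P.reshape(-1,3);hsv=cv2.cvtColor(im,cv2.COLOR_RGB2HSV).reshape(-1,3)
near=np.hypot(X[:,0]-.459,X[:,1]-.254)<.05
y=X[near&(X[:,2]>.081)&(X[:,2]<.1)]
print('lid',len(y),np.median(y[:,2]),y[:,2].std(),cv2.minAreaRect(y[:,:2].astype(np.float32)*1000))
q=X[near&(X[:,2]>.065)&(X[:,2]<.1)];print('all',cv2.minAreaRect(q[:,:2].astype(np.float32)*1000))
near=np.hypot(X[:,0]-.4,X[:,1]-.16)<.02
q=X[near&(X[:,2]>.085)&(X[:,2]<.12)];print('grip',len(q),q[:,2].max(),cv2.minAreaRect(q[:,:2].astype(np.float32)*1000) if len(q)>5 else 0)
E
```

```text
[0.4586 0.2543 0.1862] 110.20172518250148 0.07186790837624513 [-0.156  -0.5633  0.0831]
lid 3373 0.08347159421650957 0.0008781316400384858 ((459.1579895019531, 254.07708740234375), (56.051265716552734, 57.28451919555664), 19.538766860961914)
all ((458.9896545410156, 254.40731811523438), (57.38623046875, 59.75244903564453), 20.012943267822266)
grip 708 0.10582153652748816 ((400.60479736328125, 160.6134796142578), (17.407384872436523, 17.224863052368164), 66.11813354492188)
```

View pics/bay2.png

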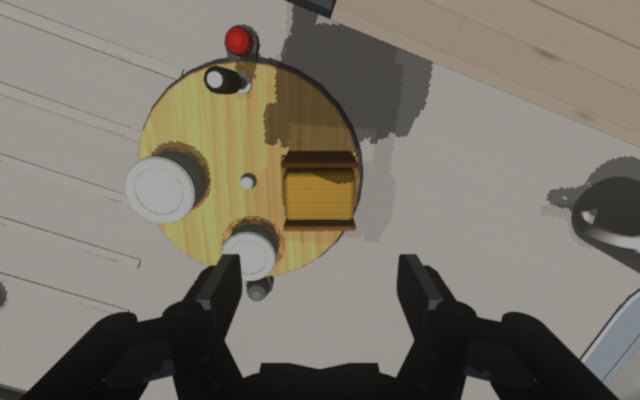

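The tin sits down in the bay: lid at z ≈ 0.083, centre (0.459, 0.254), with the pixel at (320,195). The disc is unmoved and the red knob is at (239,41). Next I'll take the black grip at (0.4006, 0.160).

```bash
python3 - <<'E'
from h import *
plan([.4003,.1602,.14],155.6,.06,rot=6)
# arc in the fixed tool frame at heading 155.6
a=np.radians(155.6);y=np.array([np.cos(a),np.sin(a)]);x=np.array([-y[1],y[0]])
th=np.radians(200.6+np.linspace(0,90,17)); p=.0875*np.stack([np.cos(th),np.sin(th)],1)
for D in np.diff(p,axis=0): print('%.4f %.4f 0 0 0 0 0.005;'%(D@x,D@y),end=' ')
print(p[-1]+[.482,.191])
E
```

```text
8 0.0109 -0.0085 0.0057 0 0 -0.0990 0.0600; 0.0117 -0.0074 0.0057 0 0 -0.0990 0.0600; 0.0124 -0.0062 0.0057 0 0 -0.0990 0.0600; 0.0129 -0.0050 0.0057 0 0 -0.0990 0.0600; 0.0133 -0.0037 0.0057 0 0 -0.0990 0.0600; 0.0136 -0.0023 0.0057 0 0 -0.0990 0.0600; 0.0138 -0.0010 0.0057 0 0 -0.0990 0.0600; 0.0138 0.0004 0.0057 0 0 -0.0990 0.0600
0.0058 -0.0064 0 0 0 0 0.005; 0.0051 -0.0069 0 0 0 0 0.005; 0.0044 -0.0074 0 0 0 0 0.005; 0.0037 -0.0078 0 0 0 0 0.005; 0.0029 -0.0081 0 0 0 0 0.005; 0.0021 -0.0083 0 0 0 0 0.005; 0.0013 -0.0085 0 0 0 0 0.005; 0.0004 -0.0086 0 0 0 0 0.005; -0.0004 -0.0086 0 0 0 0 0.005; -0.0013 -0.0085 0 0 0 0 0.005; -0.0021 -0.0083 0 0 0 0 0.005; -0.0029 -0.0081 0 0 0 0 0.005; -0.0037 -0.0078 0 0 0 0 0.005; -0.0044 -0.0074 0 0 0 0 0.005; -0.0051 -0.0069 0 0 0 0 0.005; -0.0058 -0.0064 0 0 0 0 0.005; [0.51278614 0.10909479]
```

Emit:
move_arm:
  plan: "0.0109 -0.0085 0.0057 0 0 -0.099 0.06; 0.0117 -0.0074 0.0057 0 0 -0.099 0.06; 0.0124 -0.0062 0.0057 0 0 -0.099 0.06; 0.0129 -0.005 0.0057 0 0 -0.099 0.06; 0.0133 -0.0037 0.0057 0 0 -0.099 0.06; 0.0136 -0.0023 0.0057 0 0 -0.099 0.06; 0.0138 -0.001 0.0057 0 0 -0.099 0.06; 0.0138 0.0004 0.0057 0 0 -0.099 0.06; 0 0 0 0 0 0 0.06; 0 0 0 0 0 0 0.06"

```text
time_s: 21.28
position: [0.4011, 0.1606, 0.1413]
tool_rot: [[-0.415, -0.91, -0.0], [-0.91, 0.415, 0.0], [0.0, 0.0, -1.0]]
ft_force: [-0.2, 0.1, 0.0]
grip_width: 0.0597
gripper_force: 0.0
```

Emit:
move_arm:
  plan: "0.0007 0.0005 0.026 0 0 0 0.06; 0 0 0.026 0 0 0 0.06; 0 0 0.025 0 0 0 0.06; 0 0 0 0 0 0 0.04; 0 0 0 0 0 0 0.025; 0 0 0 0 0 0 0.01; 0 0 0 0 0 0 0.005; 0 0 0 0 0 0 0.005; 0 0 0 0 0 0 0.005"
  grip_force: 35

```text
time_s: 22.4
position: [0.4005, 0.16, 0.0654]
tool_rot: [[-0.413, -0.911, 0.002], [-0.911, 0.413, 0.0], [-0.001, -0.002, -1.0]]
ft_force: [-1.4, -1.7, 6.4]
grip_width: 0.0167
gripper_force: 34.4
```

The grip is held. I'll turn the disc counter-clockwise along the arc.

Emit:
move_arm:
  plan: "0.0058 -0.0064 0 0 0 0 0.005; 0.0051 -0.0069 0 0 0 0 0.005; 0.0044 -0.0074 0 0 0 0 0.005; 0.0037 -0.0078 0 0 0 0 0.005; 0.0029 -0.0081 0 0 0 0 0.005; 0.0021 -0.0083 0 0 0 0 0.005; 0.0013 -0.0085 0 0 0 0 0.005; 0.0004 -0.0086 0 0 0 0 0.005"

```text
time_s: 23.4
position: [0.4466, 0.1107, 0.0654]
tool_rot: [[-0.414, -0.91, 0.002], [-0.91, 0.414, -0.0], [-0.001, -0.002, -1.0]]
ft_force: [0.1, 2.1, 4.3]
grip_width: 0.0169
gripper_force: 34.2
```

Emit:
move_arm:
  plan: "-0.0004 -0.0086 0 0 0 0 0.005; -0.0013 -0.0085 0 0 0 0 0.005; -0.0021 -0.0083 0 0 0 0 0.005; -0.0029 -0.0081 0 0 0 0 0.005; -0.0037 -0.0078 0 0 0 0 0.005; -0.0044 -0.0074 0 0 0 0 0.005; -0.0051 -0.0069 0 0 0 0 0.005; -0.0058 -0.0064 0 0 0 0 0.005; 0 0 0 0 0 0 0.005; 0 0 0 0 0 0 0.005"

```text
time_s: 24.65
position: [0.514, 0.1087, 0.0654]
tool_rot: [[-0.413, -0.911, 0.003], [-0.911, 0.413, -0.0], [-0.001, -0.002, -1.0]]
ft_force: [-0.7, 0.3, 6.7]
grip_width: 0.0166
gripper_force: 34.6
```

Small residual force in x and y suggests the disc is at its stop. I'll release and lift.

Emit:
move_arm:
  plan: "0 0 0 0 0 0 0.025; 0 0 0 0 0 0 0.045; 0 0 0 0 0 0 0.06; 0 0 0 0 0 0 0.06; 0 0 -0.03 0 0 0 0.06; 0 0 -0.04 0 0 0 0.06; 0 0 -0.04 0 0 0 0.06; 0 0 -0.04 0 0 0 0.06; 0 0 0 0 0 0 0.06; 0 0 0 0 0 0 0.06"

```text
time_s: 25.9
position: [0.5126, 0.1086, 0.2135]
tool_rot: [[-0.413, -0.911, -0.002], [-0.911, 0.413, 0.0], [0.001, 0.001, -1.0]]
ft_force: [-0.1, -0.4, -0.2]
grip_width: 0.0599
gripper_force: 0.0
```

```bash
python3 - <<'E'
from car import *
s=env.observe();print(s['position'],s['ft_force'])
im,d,c=shot('wrist','end.png'); P=cloud(d,c);X=P.reshape(-1,3)
A=np.array([.482,.191]); e=A+.068*np.array([np.cos(np.radians(200.3)),np.sin(np.radians(200.3))])
near=np.hypot(*(X[:,:2]-e).T)<.05
q=X[near&(X[:,2]>.065)&(X[:,2]<.1)];r=cv2.minAreaRect(q[:,:2].astype(np.float32)*1000);cen=np.array(r[0])/1000
print('bay',r,np.degrees(np.arctan2(*(cen-A)[::-1]))%360, np.hypot(*(cen-A)))
hsv=cv2.cvtColor(im,cv2.COLOR_RGB2HSV).reshape(-1,3)
q=X[near&(X[:,2]>.075)&(hsv[:,0]>19)&(hsv[:,0]<35)&(hsv[:,1]>100)];print('lid',np.median(q[:,2]),cv2.minAreaRect(q[:,:2].astype(np.float32)*1000))
E
```

```text
[0.5126 0.1086 0.2135] [-0.0719 -0.3841 -0.2346]
bay ((419.898193359375, 166.88897705078125), (59.70935821533203, 58.982112884521484), 20.786516189575195) 201.21869900377436 0.06661813428554815
lid 0.08361328442833806 ((419.6844177246094, 170.3655548095703), (57.33572769165039, 50.59052658081055), 21.051483154296875)
```

View pics/end.png

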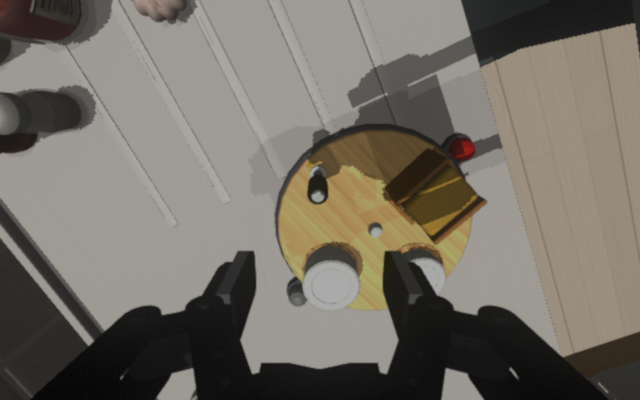

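The bay with the seated tin at (435,200) points at the red knob at (461,148): 201.2° against about 201° for the marker. The gripper is clear, so I'm handing in.

```bash
python3 -c "
from rig import env
print(env.close_job())"
```

```text
the job is handed in; nothing more can be done
None
```

I handed the job in: the red tea tin was stood on the worktop, regripped by its end faces and set fully down in the bay, and the disc was turned a quarter turn counter-clockwise to the red marker and released. My last camera check put the bay at 201.2° against about 201° for the marker. The hand-in call returned no verdict.

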